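Find the high spot of an out-of-true felt wheel with a dial indicator

TASK

Check the felt polishing wheel in the truing fixture: slide the dial indicator along its track until its plunger is pressed about half-way in against the wheel's rim, then turn the wheel by its crank handle to find the high spot, and leave the wheel standing with the high spot right at the plunger, the indicator still bearing on it. Do not drive the plunger in to its stop, and do not knock over the ring mandrel or the glass jar.

Things in the scene. Friction and masses are not known exactly. Their poses are not given: they have to be found in the camera images.
- axis (a point): Fixed point on the wheel's upright spindle axis, 46 mm above the table. The felt wheel lies flat here: grey, radius 45 mm, 37 to 55 mm above the table. It is clamped 4 mm off-centre, in a direction that differs each time and is unrelated to the crank, so its rim runs out smoothly by 8 mm, once a turn (41 to 49 mm from the axis).
- crank_grip (a point): Centre line of the crank handle, 88 mm above the table: upright round dark wooden handle, diameter 17 mm, 65 to 107 mm above the table, spinning freely on its pin, 32 mm from the spindle axis, on a steel crank bar (top 64 mm above the table) that turns with the wheel, either way for over three turns. Bearing friction (0.05 N m) holds the wheel where it is left.
- slide_grip (a point): Centre line of the indicator carriage's upright aluminium grip post, 85 mm above the table: post 16 mm wide (fixture x) by 12 mm along the track (fixture y), 32 to 98 mm above the table, 64 mm behind the dial's centre (away from the wheel). The carriage slides along the track only; about 6 N of friction keeps it where it is left.
- dial (a point): Centre of the upward-facing white dial face, 64 mm above the table; the dial is a dark drum 58 mm in diameter, its side toward the wheel carries the plunger.
- tip (a point): Rounded end of the sprung plunger (steel, 8 mm ball on a 6 mm stem), its point nearest the wheel, 46 mm above the table; 70 mm in front of the dial's centre when free, its line running through the spindle axis. Travel 24 mm against a light spring (40 N/m, 0.25 N at the start, 1.2 N at the stop).
- carriage (a joint): Carriage position on the track in m: 0 fully backed off, growing toward the wheel, at most 0.10. The free tip is (0.098 - value) m from the spindle axis.
- needle (a joint): Angle in rad of the black needle on the dial, clockwise seen from above: 0 when the plunger is free (needle then points across the track to fixture -x); 0.2 rad per mm of plunger travel, 4.8 rad at the stop.
- mandrel: Bystander: loose upright steel ring mandrel, 120 mm tall on a 48 mm foot; origin under its foot.
- jar: Bystander: loose small glass jar, diameter 44 mm, 55 mm tall; origin under its foot.
- arbor (a joint): Angle of the crank about the spindle axis, rad, growing anticlockwise seen from above, free for over three turns either way (it keeps counting past a full turn); 0 when the handle lies on the fixture's -x side of the axis. It tells nothing about where the high spot is.
- fixture: Fixed dark steel base plate of the truing fixture, 12 mm thick, 130 mm across (its x), 385 mm along its y (from -70 to +315 mm). Origin on the table under the spindle axis; z up; +y runs along the track, from the wheel away towards the backed-off indicator.

How it is judged:
By the outcome, as a careful person would: the job done as asked, in the order asked, and still so for the second after the job is handed in, with the robot touching nothing.
It also fails if it takes over 58 s, if anything falls off the work surface, if the arm or the gripper's body presses on something with over 40 N, if the wrist force passes 120 N, or if a joint passes its speed limit or range.

ROBOT

A 6-joint arm with a two-finger parallel gripper is mounted at the origin on the work surface. World frame = base frame: x ahead of the robot, y to its left, z up, the work surface at z = 0. Lengths are in m, angles in rad, forces in N, time in s.
With the tool pointing down it reaches from about 0.35 to 0.8 m from the base axis. Payload 7.3 kg.
Tool frame: the origin (TCP) lies between the finger pads; the fingertips stand 25 mm ahead of it and the grasp point (between the pads) lies 6 mm ahead of it (r.tip_extent is the distance from the TCP to the fingertips, in m); z points along the fingers, y is the line along which they close (so a half turn about z gives the same grasp; the last joint's range is limited). The gripper opens to 85 mm and grips with 20 to 120 N. Pads are 22 mm wide; open, the fingers measure 114 mm over their backs; the gripper's body (76 mm by 85 mm) begins 54 mm behind the grasp point. The pads swing forward as they close: fully open they stand 13 mm farther back than shut.
Start: joints at [-1.387, 0.342, 1.524, -0, 1.275, -0.146], TCP at [0.17, -0.497, 0.256] pointing down, gripper open.
Joint ranges: [-2.53, 2.53], [-0.77, 2.02], [0.04, 2.7], [-1, 4.14], [0.28, 2.66], [-3.11, 3.11]. Speed limits (rad/s): [2.57, 2.57, 3.14, 3.14, 3.14, 3.14].

INTERFACE

Orientations are given as a unit quaternion [x, y, z, w].
In Python, from workcell import r, command_gripper, optics gives the robot as it stands. The module is installed in compiled form; this text tells all that it offers. Calls block until the motion is done:
- r.reach(position, orientation): joint-space move of the TCP to a pose.
- r.move_straight(position, orientation=None, speed=0.15, max_force=None): straight line of the TCP; orientation=None keeps the orientation; speed is the mean speed in m/s. With max_force (N) it stops when the force on the tool has changed by that much, and returns True; else False.
- r.movej(angles): joint-space move.
- command_gripper(opening, force=None): finger opening in m; force is the grip in N (None keeps the last); returns when the fingers have stopped.
- r.hold(seconds).
- r.solve_ik(position, orientation): joint angles nearest the present ones, or None.
- r.read_state(): the state.
- optics.get_image(name): name is "scene" or "top" or "wrist"; returns (picture, depth): 420x560x3 uint8, red, green, blue; 420x560 float32, m along the optical axis (not along the pixel's ray), 0 where there is no reading.
- optics.camera_model(name): a dict with "K" (3x3 intrinsics, pixels), "k1" (the pictures are not rectified: a ray, as slopes to the right and down, at radius r is drawn at 1 + k1 r^2 times it, then the intrinsics apply), "R" (3x3) and "t" (3): a world point X has camera coordinates R X + t; the wrist camera has in their place "tool_from_camera" (4x4, takes a point from camera to tool coordinates, whose origin is the TCP and whose axes are the flange's). Camera axes: x right, y down, z forward; pixel columns grow to the right and rows downward; lengths in m; the calibration is good to about 2 mm. A picture is of the moment at which its call begins: read the wrist's pose just before it. camera_model takes no time and is no camera call.
A pose or a line that the arm cannot do raises r.PlanningError and nothing moves.
- r.finish_job(): hands the job in; it is judged then, once.
The state is a dict: "time_s": time; "joint_positions": joint angles; "dq": joint speeds; "tau": joint torques, N m; "eef_pos": TCP position; "eef_rot": TCP orientation; "contact_force": force on the tool from outside, world axes, zero at the start; "torque": the same for the moment, N m; "grip_width": finger opening in m; "grip_force": force on a finger pad.
Only numpy, scipy, OpenCV 4.12 (cv2) and the standard library are available. Lean on these libraries where they do the work, as an engineer would, in place of code of your own. Each camera call takes 0.05 s, during which the arm holds its last target. There are 200 camera calls.

## Working session

There is one attempt and no reset: what is moved stays moved. The work goes in short steps, each a Python script; the robot and the scene stay as the last script left them, time stands still between calls to the robot, and variables do not carry over. Pictures are saved under pics/ and viewed, at most 10 in all, crops included, and the job is handed in when it is done.

```bash
mkdir -p pics; cat > h.py <<'E'
import numpy as np, cv2
from workcell import r, command_gripper, optics
def save(n,img): cv2.imwrite('pics/'+n+'.png', np.ascontiguousarray(img[...,::-1]))
def cam(name,st=None):
    m=optics.camera_model(name)
    if name=='wrist':
        from scipy.spatial.transform import Rotation as Ro
        T=np.eye(4);T[:3,:3]=Ro.from_quat(st['eef_rot']).as_matrix();T[:3,3]=st['eef_pos']
        M=T@np.array(m['tool_from_camera'])
        R=M[:3,:3].T; t=-R@M[:3,3]
    else: R=np.array(m['R']);t=np.array(m['t'])
    return np.array(m['K']),m['k1'],R,t
def ray(c,uv):
    K,k1,R,t=c
    d=np.linalg.inv(K)@np.array([uv[0],uv[1],1.]); s=d[:2]; q=s.copy()
    for _ in range(20): q=s/(1+k1*(q@q))
    return -R.T@t, R.T@np.array([q[0],q[1],1.])
def atz(c,uv,z):
    o,d=ray(c,uv); return o+d*(z-o[2])/d[2]
def atdepth(c,uv,dep):
    o,d=ray(c,uv); return o+d*dep
def proj(c,X):
    K,k1,R,t=c; p=R@np.array(X)+t; q=p[:2]/p[2]; q=q*(1+k1*(q@q)); return (K@[q[0],q[1],1])[:2]
E
python3 - <<'E'
from h import *
for n in ('top','scene'):
    a,d=optics.get_image(n); save(n+'0',a); np.save(n+'d.npy',d)
    K,k1,R,t=cam(n); print(n,K,k1,-R.T@t)
print(r.read_state())
E
```

```text
top [[443.23993878   0.         275.14223381]
 [  0.         443.23993878 209.83295689]
 [  0.           0.           1.        ]] -0.0678261414703803 [ 0.51505751 -0.02051969  0.88189914]
scene [[473.81655657   0.         280.41120773]
 [  0.         473.81655657 209.2010553 ]
 [  0.           0.           1.        ]] -0.09822123140049287 [ 0.8747612  -0.39517731  0.72128395]
{'time_s': 0.1, 'joint_positions': array([-1.38698919e+00,  3.42630288e-01,  1.52493063e+00, -1.27160486e-05,
        1.27539277e+00, -1.45993292e-01]), 'dq': array([ 0.0019444 , -0.001966  , -0.00230659,  0.00052233,  0.00041903,
        0.00046636]), 'tau': array([ 1.54517416e-03, -4.34447050e+01, -2.46490824e+01, -1.94916206e-04,
        4.76835557e-03, -1.25418080e-05]), 'eef_pos': array([ 0.16998424, -0.49637481,  0.25570406]), 'eef_rot': array([ 9.86434207e-01,  1.64155693e-01, -1.89460018e-05, -6.80280872e-04]), 'contact_force': array([0.2341804 , 0.55181894, 0.01065422]), 'torque': array([0.04747735, 0.0064766 , 0.03326696]), 'grip_force': 0.0, 'grip_width': 0.0858374316157272}
```

View pics/top0.png

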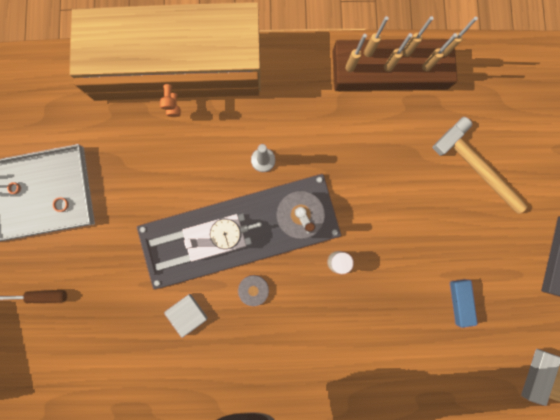

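View pics/scene0.png

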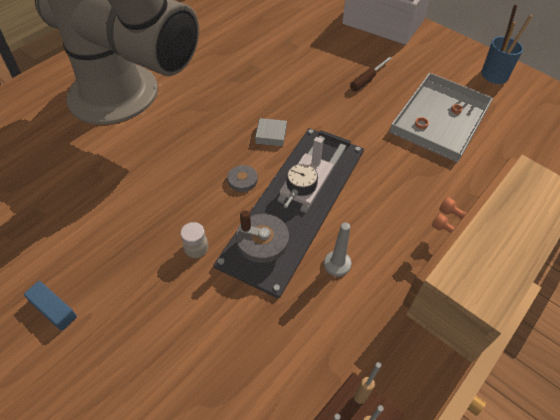

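Top view: wheel hub is near (302,215), the crank handle near (309,226), the dial at (225,234) and the grip post around (190,241). The mandrel is at (263,158) and the jar at (341,263). The scene view agrees: handle (246,220), dial (302,178), post (318,150).

```bash
python3 - <<'E'
from h import *
c=cam('top');s=cam('scene')
P={k:atz(c,uv,z) for k,uv,z in [('hub',(302,215),.06),('dial',(225,234),.064),('c1',(138,228),.012),('c2',(321,177),.012),('c3',(341,235),.012),('c4',(157,288),.012),('mand',(263,160),0.01),('jar',(341,263),.055),('handle',(309,227),.107)]}
for k,v in P.items(): print(k,v.round(4))
def tri(a,b):
    o1,d1=ray(c,a);o2,d2=ray(s,b)
    A=np.stack([d1,-d2],1);x=np.linalg.lstsq(A,o2-o1,rcond=None)[0]
    return (o1+d1*x[0]+o2+d2*x[1])/2, np.linalg.norm(o1+d1*x[0]-o2-d2*x[1])
print('dial',tri((225,234),(302,176)));
# crop enlarged of both
a,_=optics.get_image('top');b,_=optics.get_image('scene')
A=cv2.resize(a[150:300,130:350],None,fx=3.6,fy=3.6,interpolation=cv2.INTER_CUBIC)
save('topc',A[:600,:800])
f=P['hub'][:2];y=P['dial'][:2]-f;y/=np.linalg.norm(y);print('ydir',y, np.linalg.norm(P['dial'][:2]-f))
for w,zz in (('dial',.064),('post',.098)):
    pass
E
```

```text
hub [ 0.5605 -0.0838  0.06  ]
dial [0.5293 0.0596 0.064 ]
c1 [0.5466 0.2357 0.012 ]
c2 [ 0.6375 -0.1277  0.012 ]
c3 [ 0.5216 -0.163   0.012 ]
c4 [0.4286 0.1998 0.012 ]
mand [ 0.6749 -0.0137  0.01  ]
jar [ 0.4691 -0.154   0.055 ]
handle [ 0.5365 -0.0917  0.107 ]
dial (array([0.52984252, 0.06043027, 0.06030566]), np.float64(0.0014295181204503874))
ydir [-0.21293864  0.97706557] 0.146708628042737
```

View pics/topc.png

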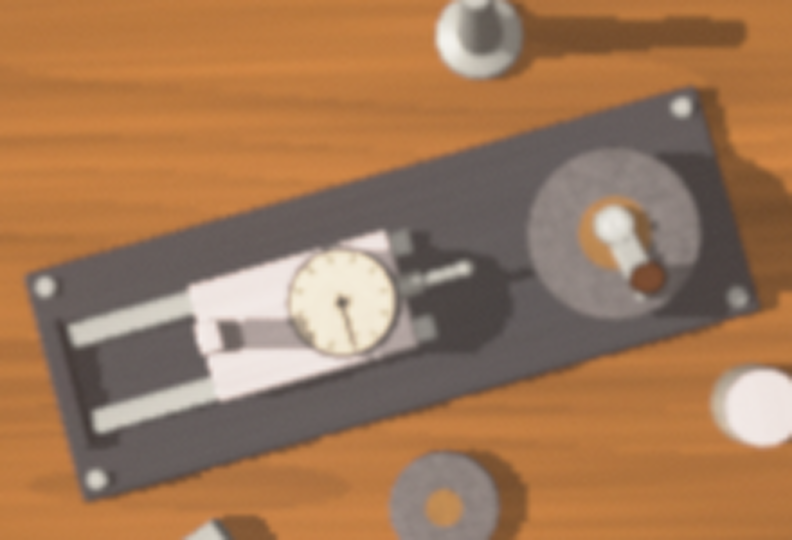

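```bash
cat >> h.py <<'E'
from scipy.spatial.transform import Rotation as Ro
def quat(ydir):
    y=np.array([ydir[0],ydir[1],0]);y/=np.linalg.norm(y);z=np.array([0,0,-1.]);x=np.cross(y,z)
    return Ro.from_matrix(np.stack([x,y,z],1)).as_quat()
E
python3 - <<'E'
from h import *
c=cam('top')
def pts(L): return np.array([atz(c,(130+u/3.6,150+v/3.6),.012)[:2] for u,v in L])
W=pts([(28,273),(695,88),(760,308),(88,500)])
L=np.array([(.065,.315),(.065,-.07),(-.065,-.07),(-.065,.315)])
Lm,Wm=L.mean(0),W.mean(0);U,S,V=np.linalg.svd((W-Wm).T@(L-Lm));R=U@np.diag([1,np.linalg.det(U@V)])@V
o=Wm-R@Lm;print('origin',o,'x',R[:,0],'y',R[:,1],'res',(W-(L@R.T+o)).round(4).tolist())
np.savez('fx.npz',o=o,R=R)
F=lambda p:R.T@(np.array(p)-o)
for n,uv,z in [('dial',(342,301),.064),('post',(207,337),.098),('handle',(648,277),.107),('wheelc',(614,233),.055)]:
    p=atz(c,(130+uv[0]/3.6,150+uv[1]/3.6),z)[:2];print(n,p,F(p))
print(optics.camera_model('wrist')['tool_from_camera'].round(3), optics.camera_model('wrist')['K'][0])
for s in (1,-1):
    q=quat(s*R[:,0]); 
    print(s,r.solve_ik([*(o+R@[0,.06]),.30],q))
E
```

```text
origin [ 0.56510549 -0.08233767] x [0.96976895 0.24402495] y [-0.24402495  0.96976895] res [[-0.0004, -0.0029], [-0.0027, 0.0024], [0.0013, 0.0029], [0.0018, -0.0024]]
dial [0.52996571 0.05956769] [0.00055098 0.1461904 ]
post [0.51356552 0.1228144 ] [8.03643522e-05 2.11527146e-01]
handle [ 0.53655744 -0.09347289] [-0.03040229 -0.00383215]
wheelc [ 0.56136371 -0.08145725] [-0.00341382  0.00176689]
[[ 0.    -0.952 -0.305  0.078]
 [ 1.     0.    -0.    -0.   ]
 [ 0.001 -0.305  0.952 -0.117]
 [ 0.     0.     0.     1.   ]] [319.4677217    0.         278.30382924]
1 [-1.82953552e-01  3.60994278e-01  1.37413364e+00 -4.44089210e-16
  1.40646474e+00 -4.29467671e-01]
-1 [-1.82953552e-01  3.60994278e-01  1.37413364e+00 -4.44089210e-16
  1.40646474e+00  2.71212498e+00]
```

```bash
python3 - <<'E'
from h import *
import pickle
f=np.load('fx.npz');o,R=f['o'],f['R'];q=quat(R[:,0])
D={}
for n,y in (('A',-.03),('B',.08)):
    r.reach([*(o+R@[0,y]),.27],q)
    st=r.read_state();a,d=optics.get_image('wrist');save('w'+n,a);D[n]=(st['eef_pos'],st['eef_rot'],a,d)
pickle.dump(D,open('w.pkl','wb'));print(st['time_s'])
E
```

```text
2.775
```

View pics/wA.png

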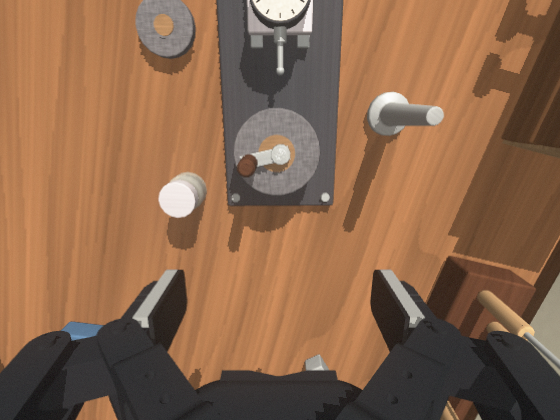

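View pics/wB.png

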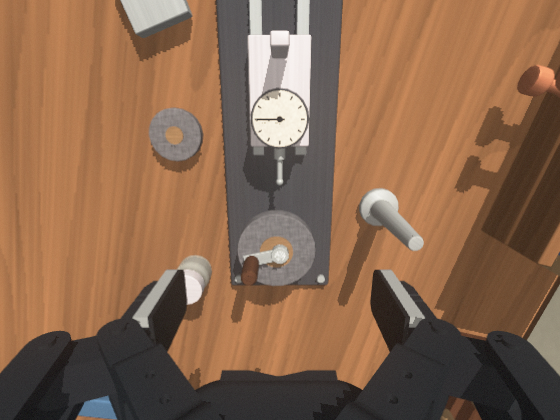

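Wrist view A: handle top (247,166), hub nut (281,154), wheel disc centred near (277,151), plunger tip (281,73). View B: dial centre (279,119), post top (280,41), tip (280,184), hub (280,256), handle top (249,273); the needle points in -x, so the plunger is free.

```bash
python3 - <<'E'
from h import *
import pickle
f=np.load('fx.npz');o,R=f['o'],f['R'];F=lambda p:(R.T@(np.array(p)[:2]-o)).round(4)
D=pickle.load(open('w.pkl','rb'))
C={k:cam('wrist',dict(eef_pos=v[0],eef_rot=v[1])) for k,v in D.items()}
C['T']=cam('top')
def tri(n,L):
    A=[];b=[]
    for k,uv in L:
        p,d=ray(C[k],uv);d/=np.linalg.norm(d);M=np.eye(3)-np.outer(d,d);A.append(M);b.append(M@p)
    X=np.linalg.lstsq(np.vstack(A),np.hstack(b),rcond=None)[0];print(n,X.round(4),'F',F(X),[ (proj(C[k],X)-uv).round(1).tolist() for k,uv in L])
t=lambda u,v:(130+u/3.6,150+v/3.6)
tri('hub',[('A',(281,154)),('B',(280,256)),('T',t(613,223))])
tri('handle',[('A',(246.5,166)),('B',(249,273)),('T',t(648,277))])
tri('post',[('B',(280,41)),('T',t(207,337))])
tri('dial',[('B',(279,119)),('T',t(342,301))])
tri('tip',[('A',(281,75)),('B',(280,186)),('T',t(473,266))])
for n,k,uv,z in [('handle','A',(246.5,166),.107),('handle','B',(249,273),.107),('post','B',(280,41),.098),('dial','B',(279,119),.064),('tip','B',(280,185),.046),('tip','A',(281,74),.046)]:
    X=atz(C[k],uv,z);d=D[k][3][int(uv[1]),int(uv[0])];print(n,k,X.round(4),F(X),'depthpt',atdepth(C[k],uv,d).round(4))
# wheel ellipse from depth band 50..58mm
for k in 'AB':
    d=D[k][3];v,u=np.mgrid[0:420:1,0:560:1];K,k1,Rr,t_=C[k]
    q=np.stack([(u-K[0,2])/K[0,0],(v-K[1,2])/K[1,1]],-1);q0=q.copy()
    for _ in range(10): q=q0/(1+k1*(q**2).sum(-1,keepdims=True))
    P=np.concatenate([q,np.ones_like(q[...,:1])],-1)*d[...,None];P=(P-t_)@Rr
    loc=(P[...,:2]-o)@R
    near=(np.hypot(loc[...,0],loc[...,1])<.06)&(d>0)&(P[...,2]>.045)&(P[...,2]<.06)
    m=near.astype(np.uint8);cnt=max(cv2.findContours(m,cv2.RETR_EXTERNAL,cv2.CHAIN_APPROX_NONE)[0],key=len)[:,0]
    pp=cv2.convexHull(loc[cnt[:,1],cnt[:,0]].astype(np.float32));ctr,rad=cv2.minEnclosingCircle(pp)
    print(k,'wheel',ctr,rad,'z med',np.median(P[near][:,2]))
E
```

```text
hub [ 0.566  -0.0792  0.0637] F [0.0016 0.0028] [[-0.2, 1.5], [-0.0, -0.2], [-0.7, 0.1]]
handle [ 0.5365 -0.0943  0.089 ] F [-0.0306 -0.0046] [[0.1, 1.2], [0.2, -0.1], [-0.5, 0.3]]
post [0.5136 0.1266 0.0759] F [0.001  0.2152] [[0.0, -0.3], [0.1, -0.0]]
dial [0.5297 0.0618 0.0418] F [0.0009 0.1484] [[0.6, 0.2], [-0.0, 0.3]]
tip [ 0.5472 -0.0062  0.0466] F [0.0012 0.0782] [[-0.6, 1.1], [-0.3, 0.2], [-0.8, -0.3]]
handle A [ 0.5372 -0.0898  0.107 ] [-0.0289 -0.0004] depthpt [ 0.5371 -0.0899  0.1061]
handle B [ 0.5357 -0.0845  0.107 ] [-0.029   0.0051] depthpt [ 0.5358 -0.086   0.1042]
post B [0.5145 0.1225 0.098 ] [0.0009 0.211 ] depthpt [0.5261 0.0712 0.3874]
dial B [0.5289 0.0624 0.064 ] [0.0002 0.1492] depthpt [0.5289 0.0624 0.0632]
tip B [ 0.5472 -0.005   0.046 ] [0.0015 0.0794] depthpt [ 0.5471 -0.0046  0.0475]
tip A [ 0.5473 -0.0042  0.046 ] [0.0018 0.0802] depthpt [ 0.5473 -0.0043  0.0474]
A wheel (-0.002893468365073204, 0.003899132600054145) 0.04539204016327858 z med 0.05456772076783367
B wheel (-0.0027490227948874235, 0.003889752086251974) 0.04492601752281189 z med 0.05458504388944727
```

```bash
cat >> h.py <<'E'
f=np.load('fx.npz');o,RF=f['o'],f['R']
W=lambda x,y,z:np.array([*(o+RF@np.array([x,y])),z])
S=4000. # px/m
def patch(img,c,x,y,z=.064,h=.04):
    n=int(2*h*S);g=(np.arange(n)+.5)/S-h
    X,Y=np.meshgrid(x+g,y-g)           # fixture x right, y up
    P=np.stack([o[0]+RF[0,0]*X+RF[0,1]*Y,o[1]+RF[1,0]*X+RF[1,1]*Y,np.full_like(X,z)],-1)
    K,k1,R,t=c;p=P@R.T+t;q=p[...,:2]/p[...,2:];q=q*(1+k1*(q**2).sum(-1,keepdims=True))
    m=(q@K[:2,:2].T+K[:2,2]).astype(np.float32)
    return cv2.remap(img,m[...,0],m[...,1],cv2.INTER_LINEAR)
def needle(img,c,x,y,name=None):
    "returns needle rad, dial centre (fixture)"
    p=patch(img,c,x,y);g=cv2.cvtColor(p,cv2.COLOR_RGB2GRAY);gb=cv2.GaussianBlur(g,(0,0),2)
    H=cv2.HoughCircles(gb,cv2.HOUGH_GRADIENT,1,200,param1=80,param2=15,minRadius=int(.0235*S),maxRadius=int(.03*S))
    if H is None: cx=cy=len(g)/2;rad=0
    else: cx,cy,rad=H[0,0]
    ang=np.radians(np.arange(0,360,1.));rr=np.arange(.007,.017,.0005)*S
    mx=(cx+np.cos(ang)[:,None]*rr).astype(np.float32);my=(cy-np.sin(ang)[:,None]*rr).astype(np.float32)
    pr=cv2.remap(gb,mx,my,cv2.INTER_LINEAR).mean(1);dk=np.clip(np.percentile(pr,60)-pr,0,None)
    k=dk.argmax();w=np.arange(-8,9);ww=dk[(k+w)%360]**2
    phi=ang[k]+np.radians((ww*w).sum()/ww.sum())
    if name: save(name,p)
    n=(np.pi-phi+.4)%(2*np.pi)-.4
    h=len(g)/2
    return n,(x+(cx-h)/S,y-(cy-h)/S),rad/S,dk.max()
def look(x,y,cn='wrist',name=None):
    st=r.read_state();a,d=optics.get_image(cn);return needle(a,cam(cn,st),x,y,name)
E
python3 - <<'E'
from h import *
import pickle
D=pickle.load(open('w.pkl','rb'));v=D['B']
print(needle(v[2],cam('wrist',dict(eef_pos=v[0],eef_rot=v[1])),.001,.148))
print('top',look(.001,.148,'top'))
q=quat(-RF[:,0])
r.reach(W(.001,.2125,.20),q)
st=r.read_state();a,d=optics.get_image('wrist');c=cam('wrist',st);print(needle(a,c,.001,.148,'p1'))
save('w2',a)
v_,u_=np.nonzero(d>0);pts=np.array([atdepth(c,(u,v),d[v,u]) for u,v in zip(u_[::3],v_[::3])])
loc=(pts[:,:2]-o)@RF;m=(abs(loc[:,0])<.03)&(abs(loc[:,1]-.2125)<.03)&(pts[:,2]>.085)&(pts[:,2]<.105)
print('post',loc[m].mean(0),m.sum(),np.ptp(loc[m],axis=0),st['time_s'])
E
```

```text
(np.float64(-0.027334737991287383), (np.float32(0.00037500006), np.float32(0.149625)), np.float32(0.026275), np.float64(123.71428571428571))
top (np.float64(0.48739548875153194), (0.001, 0.148), 0.0, np.float64(9.390476190476193))
(np.float64(0.013335548167173084), (np.float32(0.00012500002), np.float32(0.149125)), np.float32(0.0262), np.float64(132.9047619047619))
post [0.00023049 0.21176527] 134 [0.0149802 0.0119282] 5.7167
```

View pics/w2.png

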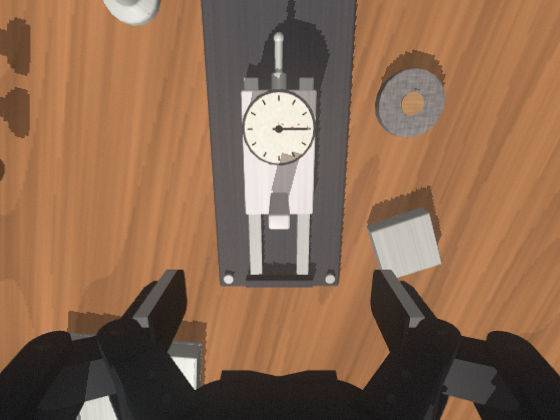

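Same pose, flipped wrist: dial at (279,128), post top near (279,221), free needle reads 0.01 rad. Grasping the post and sliding in steps.

```bash
python3 - <<'E'
from h import *
x,y=.0003,.2125
r.move_straight(W(x,y,.091),speed=.12)
command_gripper(0.0,30)
st=r.read_state();print('grip',st['grip_width'],st['contact_force'].round(1),st['time_s'])
print(look(x,y-.063))
for dy in (.025,.035,.039):
    hit=r.move_straight(W(x,y-dy,.091),speed=.06,max_force=30)
    st=r.read_state();n=look(x,y-dy-.063);print(dy,hit,n,'travel mm',n[0]*5,st['contact_force'].round(1),st['eef_pos'].round(4),st['time_s'])
    if n[0]>2.2: break
E
```

```text
grip 0.015258432562674451 [1.9 0.5 1.4] 7.4583
(np.float64(0.010449745368696917), (np.float32(0.00017500001), np.float32(0.149125)), np.float32(0.0261), np.float64(84.87619047619047))
0.025 False (np.float64(0.009520689896495238), (np.float32(0.000675), np.float32(0.124125)), np.float32(0.0261), np.float64(85.19047619047619)) travel mm 0.04760344948247619 [1.7 2.5 1.4] [0.5201 0.0997 0.0912] 8.075
0.035 False (np.float64(0.8664484385300256), (np.float32(0.00042500003), np.float32(0.115125)), np.float32(0.026825001), np.float64(83.63809523809525)) travel mm 4.332242192650128 [2.1 3.1 1.8] [0.5225 0.09   0.0912] 8.4417
0.039 False (np.float64(1.6355834958645894), (np.float32(0.00042500003), np.float32(0.110625)), np.float32(0.026225), np.float64(95.84761904761905)) travel mm 8.177917479322947 [3.1 4.4 2.3] [0.5235 0.0864 0.0913] 8.7417
```

```bash
python3 - <<'E'
from h import *
x,y=.0003,.2125
r.move_straight(W(x,y-.0422,.091),speed=.05)
print(look(x,y-.105))
command_gripper(.05)
r.hold(.1);print(look(x,y-.105))
command_gripper(.085)
r.move_straight(W(x,y-.0422,.20),speed=.25)
r.reach(W(-.028,0.0,.20),quat(RF[:,0]))
st=r.read_state();a,d=optics.get_image('wrist');c=cam('wrist',st);save('w3',a)
print(needle(a,c,0,y-.1055,'p3'))
v_,u_=np.nonzero(d>0);pts=np.array([atdepth(c,(u,v),d[v,u]) for u,v in zip(u_,v_)])
loc=(pts[:,:2]-o)@RF;nr=(abs(loc[:,0])<.06)&(abs(loc[:,1])<.055)
for lo,hi in ((.103,.112),(.07,.1),):
    m=nr&(pts[:,2]>lo)&(pts[:,2]<hi);print(lo,loc[m].mean(0) if m.any() else None,m.sum(),np.ptp(loc[m],axis=0),np.median(pts[m][:,2]))
m=nr&(pts[:,2]>.05)&(pts[:,2]<.058);ctr,rad=cv2.minEnclosingCircle(loc[m].astype(np.float32));print('wheel',ctr,rad)
print(st['time_s'])
E
```

```text
(np.float64(2.218712388510739), (np.float32(0.00042500003), np.float32(0.107375)), np.float32(0.0262), np.float64(98.83809523809525))
(np.float64(2.2430369665067715), (np.float32(0.00042500003), np.float32(0.107375)), np.float32(0.026125), np.float64(155.25714285714287))
(np.float64(2.2088228204984333), (np.float32(0.000375), np.float32(0.107375)), np.float32(0.026325), np.float64(131.52380952380952))
0.103 [-0.03006885 -0.00205602] 357 [0.01574019 0.01603542] 0.10604260445925823
0.07 [-0.02985894  0.00349245] 244 [0.01635992 0.00671799] 0.086792185457167
wheel (-0.002863525180146098, 0.005984202958643436) 0.04687004163861275
13.5917
```

View pics/w3.png

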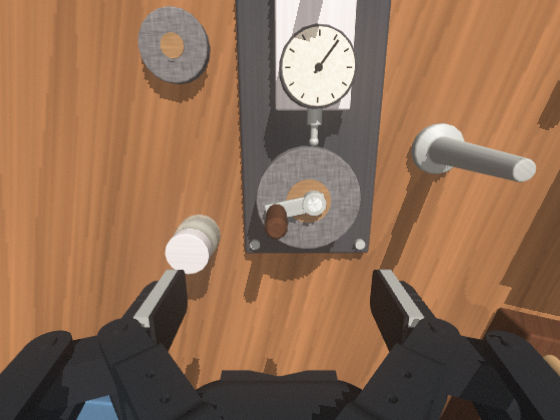

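Needle now reads 2.21 rad, which is 11.1 mm of travel. It points up-right on the dial at (319,67), the handle top is at (277,230) and the hub at (314,204). Next I grip the handle and turn.

```bash
cat > sweep.py <<'E'
from h import *
import json
ax=np.array([.0010,.0025]);Rr=.0318;Z=.097
hp=np.array([-.0301,-.0021]);d=hp-ax;th0=np.arctan2(d[1],d[0])
r.move_straight(W(*hp,.14),speed=.25);r.move_straight(W(*hp,Z),speed=.1)
command_gripper(0.0,25)
st=r.read_state();print('grip',st['grip_width'],st['contact_force'].round(1),np.degrees(th0))
rec=[]
for i in range(0,24):
    th=th0+np.radians(15*i);p=ax+Rr*np.array([np.cos(th),np.sin(th)])
    if i: r.move_straight(W(*p,Z),speed=.06)
    st=r.read_state();e=RF.T@(st['eef_pos'][:2]-o)-ax;F=RF.T@st['contact_force'][:2]
    a=np.arctan2(e[1],e[0]);er=e/np.linalg.norm(e);et=np.array([-er[1],er[0]])
    n=None
    if p[1]>.0045:
        n=look(.0004,.1074)[0]
    rec.append((float(th),float(a),None if n is None else float(n),F.tolist()))
    print(i,round(np.degrees(th)),'Fr %.1f Ft %.1f'%(F@er,F@et),'need',n and round(n,3),round(st['time_s'],2))
    if np.hypot(*F)>28: print('STOP');break
json.dump(dict(rec=rec,ax=ax.tolist(),R=Rr,Z=Z),open('rec.json','w'))
E
python3 sweep.py
```

```text
grip 0.016412831012742622 [-0.4  0.   2.4] -171.5863850814154
0 -172 Fr 0.4 Ft -0.2 need None 15.24
1 -157 Fr -4.7 Ft 1.8 need None 15.53
2 -142 Fr -7.9 Ft 1.8 need None 15.82
3 -127 Fr -8.9 Ft 1.9 need None 16.12
4 -112 Fr -9.8 Ft 1.7 need None 16.41
5 -97 Fr -9.1 Ft 2.0 need None 16.7
6 -82 Fr -8.0 Ft 1.8 need None 16.99
7 -67 Fr -6.9 Ft 1.7 need None 17.28
8 -52 Fr -4.5 Ft 2.3 need None 17.57
9 -37 Fr -4.5 Ft 1.5 need None 17.87
10 -22 Fr -3.1 Ft 2.2 need None 18.16
11 -7 Fr -0.2 Ft 1.5 need None 18.45
12 8 Fr 3.1 Ft 1.6 need 2.134 18.74
13 23 Fr 6.7 Ft -0.5 need 2.318 19.08
14 38 Fr 8.2 Ft -0.0 need 2.554 19.43
15 53 Fr 10.4 Ft -0.7 need 2.754 19.77
16 68 Fr 9.3 Ft -1.2 need 2.913 20.11
17 83 Fr 8.8 Ft -0.8 need 3.029 20.45
18 98 Fr 8.8 Ft -0.5 need 3.04 20.79
19 113 Fr 5.5 Ft 0.7 need 3.035 21.13
20 128 Fr 4.5 Ft 1.6 need 2.949 21.48
21 143 Fr 3.0 Ft 1.5 need 2.867 21.82
22 158 Fr 0.4 Ft 2.6 need 2.627 22.16
23 173 Fr -0.6 Ft 2.4 need 2.419 22.5
```

```bash
cat > fit.py <<'E'
from h import *
import json
D=json.load(open('rec.json'));ax=np.array(D['ax']);Rr,Z=D['R'],D['Z']
def fit(rec,dy):
    th=np.array([q[0] for q in rec if q[2]]);n=np.array([q[2] for q in rec if q[2]])
    t=np.arctan2(Rr*np.sin(th)-dy,Rr*np.cos(th))
    A=np.stack([np.ones_like(t),np.cos(t),np.sin(t)],1);s,*_=np.linalg.lstsq(A,n,rcond=None)
    return np.arctan2(s[2],s[1]),np.hypot(s[1],s[2]),s[0],(A@s-n).round(3)
for dy in (0,.001,.002):
    f_=fit(D['rec'],dy);print(dy,np.degrees(f_[0]),f_[1:])
E
cat > go.py <<'E'
from fit import *
ax2=ax+[0,.001];pk=fit(D['rec'],.001)[0]
cur=D['rec'][-1][0];cur=(cur+np.pi)%(2*np.pi)-np.pi
def goto(t,cur):
    k=max(1,int(np.ceil(abs(t-cur)/np.radians(15))))
    for u in np.linspace(cur,t,k+1)[1:]: r.move_straight(W(*(ax2+Rr*np.array([np.cos(u),np.sin(u)])),Z),speed=.06)
    return t
N=[]
for off in (40,20,0,-20,-40,-20,0,20,40):
    cur=goto(pk+np.radians(off),cur);n=look(.0004,.1074)[0];N.append((off,n));st=r.read_state()
    print(off,round(n,3),st['contact_force'].round(1),round(st['time_s'],2))
N=np.array(N);t=np.radians(N[:,0]);A=np.stack([np.ones_like(t),np.cos(t),np.sin(t)],1);s=np.linalg.lstsq(A,N[:,1],rcond=None)[0]
dp=np.arctan2(s[2],s[1]);print('correction deg',np.degrees(dp),s)
np.savez('pk.npz',pk=pk,dp=dp,cur=cur,ax2=ax2)
E
python3 go.py
```

```text
0 101.36511653908461 (np.float64(0.9038605519168716), np.float64(2.152421693576404), array([-0.028,  0.023,  0.01 ,  0.004, -0.002, -0.016,  0.015,  0.001,
        0.009, -0.044,  0.017,  0.012]))
0.001 101.61046544231279 (np.float64(0.8730746576647743), np.float64(2.185909269807856), array([-0.024,  0.022,  0.006,  0.001, -0.002, -0.014,  0.018,  0.003,
        0.008, -0.046,  0.015,  0.014]))
0.002 101.85437475698129 (np.float64(0.8440575737249962), np.float64(2.217864326986921), array([-0.019,  0.02 ,  0.002, -0.002, -0.003, -0.012,  0.021,  0.005,
        0.008, -0.048,  0.013,  0.015]))
40 2.837 [0.1 1.1 7.7] 23.37
20 3.008 [-2.3  2.9  7.7] 23.92
0 3.133 [-2.   3.7  8.2] 24.47
-20 3.044 [-1.5  6.6  7.7] 25.02
-40 2.846 [1.6 4.8 6.5] 25.57
-20 3.023 [1.  5.7 8. ] 26.12
0 3.068 [-0.5  3.1  8.4] 26.67
20 2.981 [-1.8  1.2  8.4] 27.22
40 2.916 [-2.  -1.2  7.3] 27.77
correction deg 0.09867436301175474 [2.13902753e+00 9.43750911e-01 1.62532237e-03]
```

Symmetric around 101.6°, amplitude close to the expected 0.8 rad. I go to the peak, release, retreat and check.

```bash
python3 - <<'E'
from h import *
P=np.load('pk.npz');ax2=P['ax2'];pk=P['pk'];cur=P['cur'];Rr,Z=.0318,.097
def pos(u): return ax2+Rr*np.array([np.cos(u),np.sin(u)])
for u in np.linspace(cur,pk,4)[1:]: r.move_straight(W(*pos(u),Z),speed=.05)
r.hold(.2);print(look(.0004,.1074)[0])
command_gripper(.04);r.hold(.1);print('released',look(.0004,.1074)[0])
command_gripper(.085)
p=pos(pk);r.move_straight(W(*p,.16),speed=.2);r.move_straight(W(p[0],p[1]-.05,.25),speed=.25)
st=r.read_state();a,d=optics.get_image('wrist');c=cam('wrist',st);save('w4',a);print('after',needle(a,c,.0004,.1074))
v_,u_=np.nonzero(d>0);pts=np.array([atdepth(c,(u,v),d[v,u]) for u,v in zip(u_,v_)])
loc=(pts[:,:2]-o)@RF;nr=(abs(loc[:,0])<.06)&(abs(loc[:,1])<.055)
m=nr&(pts[:,2]>.103)&(pts[:,2]<.112);h=loc[m].mean(0);e=h-ax2;print('handle',h,np.hypot(*e),np.degrees(np.arctan2(e[1],e[0])),np.degrees(pk),st['time_s'])
E
```

```text
3.067173044353774
released 3.052108833104795
after (np.float64(3.0528429652399693), (np.float32(0.000525), np.float32(0.107525)), np.float32(0.026424998), np.float64(130.19047619047618))
handle [-0.00619817  0.03544038] 0.03274143876245335 102.70016804434157 101.61046544231279 30.9667
```

View pics/w4.png

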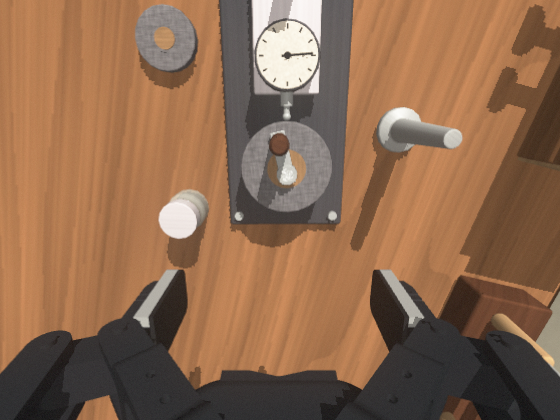

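The tip (287,114) bears on the rim, with the wheel centre (287,167) in line with it. The needle is steady at 3.05 rad, and the mandrel and jar are standing.

```bash
python3 -c "
from h import *
print(r.finish_job())"
```

```text
the job is handed in; nothing more can be done
None
```

The job is handed in at about 31 s: the plunger was set to 11.1 mm of its 24 mm travel, the wheel was turned nearly a full turn (345°; the needle was in view for the half-turn that included the high spot), and it stands with its high spot at the plunger, still bearing at about 15.3 mm. The mandrel and jar are upright.

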